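Switch on the dust extractor over the chip guard

TASK

Switch on the dust extractor: with the hooked push block held by its wooden upright, reach over the chip guard, hook its bent rod behind the wide flat paddle switch and pull the paddle all the way over towards the robot. Touch the paddle only with the rod, not with the gripper or arm, and leave the slim ball-ended toggle next to it as it is. Then set the push block down gently, without dropping it, standing upright on its base on the bench on the robot's side of the guard, and let go.

Things in the scene. Friction and masses are not known exactly. Their poses are not given: they have to be found in the camera images.
- hook_grip (a point): Hooked push block, loose, 0.3 kg: wooden upright 80 (x) x 30 (y) mm, top 140 mm above the bench, on a plywood base 110 x 70 x 15 mm reaching 65 mm behind and 45 mm ahead of this point. Point: mid upright, 115 mm above the underside; grasp here from above across the 30 mm. Centre of mass about 15 mm ahead. x points along the rod (at first to the robot's left), z up.
- hook_end (a point): Lower end of the push block's bent 8 mm metal rod. The rod leaves the upright 120 mm above the underside, runs level along x to 220 mm from hook_grip, then bends straight down 95 mm to this end, 25 mm above the underside (90 mm below hook_grip). Axes as hook_grip.
- guard: Chip guard: fixed upright wooden board 420 (y) x 18 (x) x 130 mm high, two small feet behind its ends. Origin mid-length and mid-thickness, on the bench. x points away from the robot, to the side where the switches are; z up.
- paddle_pivot (a point): Hinge middle of the wide paddle switch, 42 mm up, on a fixed grey box 90 x 70 x 34 mm, 85 mm behind the guard's middle plane, left or right of the toggle's box (160 mm apart). Axes fixed, as the guard's. Paddle: black plate 8 mm thick, 50 mm wide along y, top edge 70 mm from the hinge; leans 20 degrees away from the robot when off, 20 degrees towards it when on.
- paddle (a joint): Paddle angle, rad: 0 = off, leaning away from the robot; 0.7 = on, leaning fully towards the robot (hard stop). Starts between 0 and 0.08. About 1 N at its top edge moves it; it stays where it is left.
- toggle (a joint): Angle of the other switch, to be left alone: slim 10 mm stalk with a 22 mm ball, top about 112 mm above the bench, on an equal grey box. 0 = leaning away from the robot, 0.7 = towards it. Starts between 0 and 0.08.
Not all that is in view belongs to the job. Leave any red look-alike of the part that bears paddle_pivot alone.

How it is judged:
By the outcome, as a careful person would: the job done as asked, in the order asked, and still so for the second after the job is handed in, with the robot touching nothing.
It also fails if it takes over 48 s, if anything falls off the work surface, if the arm or the gripper's body presses on something with over 40 N, if the wrist force passes 120 N, or if a joint passes its speed limit or range.

ROBOT

A 6-joint arm with a two-finger parallel gripper is mounted at the origin on the work surface. World frame = base frame: x ahead of the robot, y to its left, z up, the work surface at z = 0. Lengths are in mm, angles in rad, forces in N, time in s.
With the tool pointing down it reaches from about 275 to 750 mm from the base axis. Payload 10.2 kg.
Tool frame: the origin (TCP) lies at the very end of the fingers, on their centre line; the grasp point (between the pads) lies 19 mm behind it; z points along the fingers, y is the line along which they close (so a half turn about z gives the same grasp; the last joint's range is limited). The gripper opens to 85 mm and grips with 20 to 120 N. Pads are 22 mm wide; open, the fingers measure 114 mm over their backs; the gripper's body (76 mm by 85 mm) begins 54 mm behind the grasp point. The pads swing forward as they close: fully open they stand 13 mm farther back than shut.
Start: joints at [0.931, 0.313, 1.498, -0, 1.331, -0.223], TCP at [212.552, 480.055, 231.294] pointing down, gripper open.
Joint ranges: [-2.94, 2.94], [-0.97, 2.17], [0.19, 2.56], [-1.23, 4.37], [0.02, 3.11], [-2.88, 2.88]. Speed limits (rad/s): [2.39, 2.39, 3.01, 3.14, 3.14, 3.14].

INTERFACE

Orientations are given as a unit quaternion [w, x, y, z].
In Python, from rig import ctrl gives the robot as it stands.
- The arm moves only by the tool step_arm, never from a script. Its argument "increments" is a list of rows, each a list of 3 entries, a list of its own where there are three numbers: the shift along the tool's x, y, z in cm, then the turn, a rotation vector about the tool's x, y, z in degrees, then the opening in per cent of the stroke, from 0 (shut) to 100 (fully open). A call has 1 to 8 rows; each row is the pose to reach, as a shift and turn from the pose commanded when the call began, along the tool's axes at that moment; what a row does not reach only later rows make up. A row lasts 1/8 s, in which the tool goes at most 62.5 mm and 10.7 degrees, less where a joint would pass 70% of its speed; a pose out of reach is approached as far as the arm can. A call with a gripper value outside its range is refused whole. The fingers move at their own pace and stop on an object; "squeeze" is the grip in N (left out, the last holds). Time passes only in rows, so rows that repeat a pose let the fingers close. It gives the time, the measured TCP pose, the force, the opening and the grip force at its end, in the units of the state.
- ctrl.sense(): the state, without advancing time (a new reading comes with each control period).
- ctrl.capture(name): name is "scene" or "top"; returns a dict with "img" (480x640x3 uint8, red, green, blue), "fx", "fy", "cx", "cy" (pixels), "extrinsics" (4x4, takes a point from camera to world coordinates). Camera axes: x right, y down, z forward; pixel columns grow to the right and rows downward; lengths in mm; the calibration is good to about 2 mm. A picture is of the moment at which its call begins. There is no depth.
- ctrl.finish_job(): hands the job in; it is judged then, once.
The state is a dict: "time_s": time; "joints": joint angles; "dq": joint speeds; "tau": joint torques, N m; "eef_pos": TCP position; "ee_rot": TCP orientation; "force": force on the tool from outside, world axes, zero at the start; "wrist_torque": the same for the moment, N m; "grip_width": opening from 0.0 (shut) to 1.0 (fully open); "grip_force": force on a finger pad.
Only numpy, scipy, OpenCV 4.12 (cv2) and the standard library are available. Lean on these libraries where they do the work, as an engineer would, in place of code of your own. Each camera call takes 0.05 s, during which the arm holds its last target. There are 200 camera calls.

## Working session

There is one attempt and no reset: what is moved stays moved. The work goes in short steps, Python scripts to look and compute and a tool call to move; the robot and the scene stay as the last step left them, time stands still between calls to the robot, and variables do not carry over. Pictures are saved under pics/ and viewed, at most 13 in all, crops included, and the job is handed in when it is done.

Besides the shell and the picture viewer there is one more tool, called after ">>>" as name(argument=value, ...), one argument or row to a line, values as JSON. step_arm: Moves the arm, as the interface text tells. Its arguments: {"type":"object","properties":{"increments":{"type":"array"},"squeeze":{"type":"number"}},"required":["increments"]}

```bash
mkdir -p pics; python3 - <<'E'
from rig import ctrl
import cv2,numpy as np,json
for n in ("scene","top"):
    c=ctrl.capture(n); cv2.imwrite(f"pics/{n}0.png",c["img"][:,:,::-1])
    print(n,c["fx"],c["fy"],c["cx"],c["cy"],np.round(c["extrinsics"],4).tolist())
s=ctrl.sense(); print(s)
E
```

```text
scene 496.22767854941543 496.22767854941543 319.2185221177559 249.1981676507848 [[0.292, 0.5452, -0.7858, 1361.3642], [0.9564, -0.1749, 0.2341, -283.8611], [-0.0099, -0.8199, -0.5725, 718.5827], [0.0, 0.0, 0.0, 1.0]]
top 616.6952167251028 616.6952167251028 310.0030060391446 231.20207968964894 [[-0.0289, -0.9887, 0.1474, 324.4128], [-0.9996, 0.0277, -0.0101, 10.6714], [0.0059, -0.1476, -0.989, 1368.6733], [0.0, 0.0, 0.0, 1.0]]
{'time_s': 0.1, 'joints': array([ 9.30598035e-01,  3.13371867e-01,  1.49834310e+00,  5.81172876e-06,
        1.33100049e+00, -2.23383826e-01]), 'dq': array([ 0.00049668, -0.00153754, -0.00244567, -0.00110708,  0.00124649,
        0.0004012 ]), 'tau': array([ 3.10570511e-03, -4.12895465e+01, -2.60139960e+01, -1.51087256e-04,
        3.07792870e-03,  7.87005047e-05]), 'eef_pos': array([212.41122277, 479.86653749, 230.81043423]), 'ee_rot': array([-2.37507381e-04,  2.06902505e-01,  9.78361405e-01, -5.08690587e-04]), 'force': array([ 0.148326  ,  0.32838933, -0.37509567]), 'wrist_torque': array([-0.03588466,  0.02295496,  0.05226404]), 'grip_force': 0.0, 'grip_width': 1.0006156011445895}
```

View pics/scene0.png

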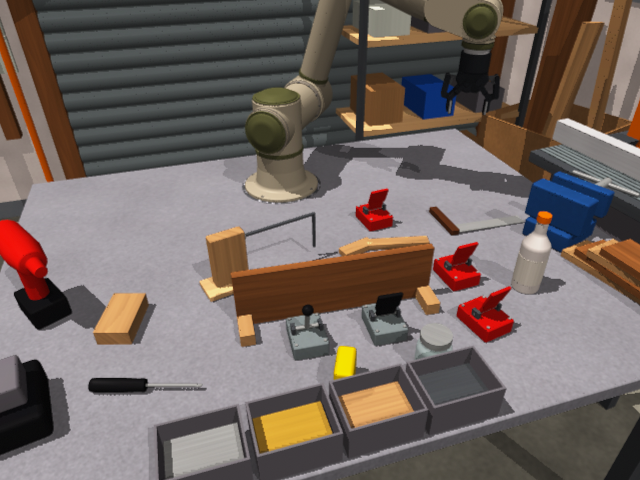

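View pics/top0.png

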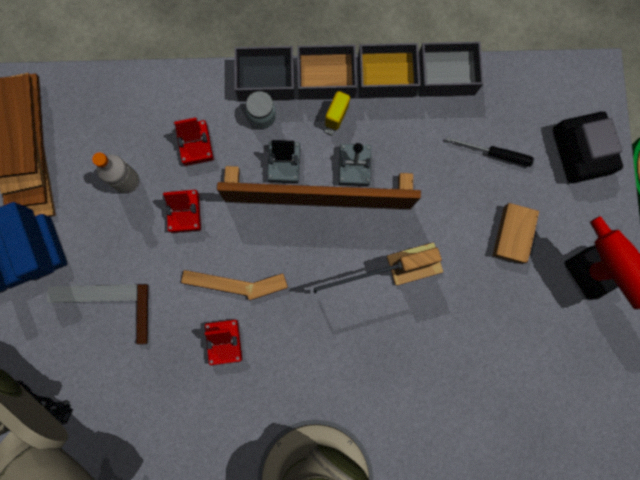

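Scene: push block upright at (227,258), rod bend at (314,213), guard (335,280), grey-box black paddle (385,303), toggle (308,318). Top: the paddle candidates are grey/black (284,155), which fits, and red look-alikes at (193,140), (182,210) and (222,341). Toggle is at (355,160) and the block at (415,262). I'll check the choice in close crops.

```bash
python3 - <<'E'
import cv2
a=cv2.imread("pics/top0.png")[125:325,190:456]; cv2.imwrite("pics/topc.png",cv2.resize(a,None,fx=3,fy=3,interpolation=2))
a=cv2.imread("pics/scene0.png")[190:370,190:450]; cv2.imwrite("pics/scenec.png",cv2.resize(a,None,fx=3,fy=3,interpolation=2))
E
```

```text
(no output)
```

View pics/topc.png

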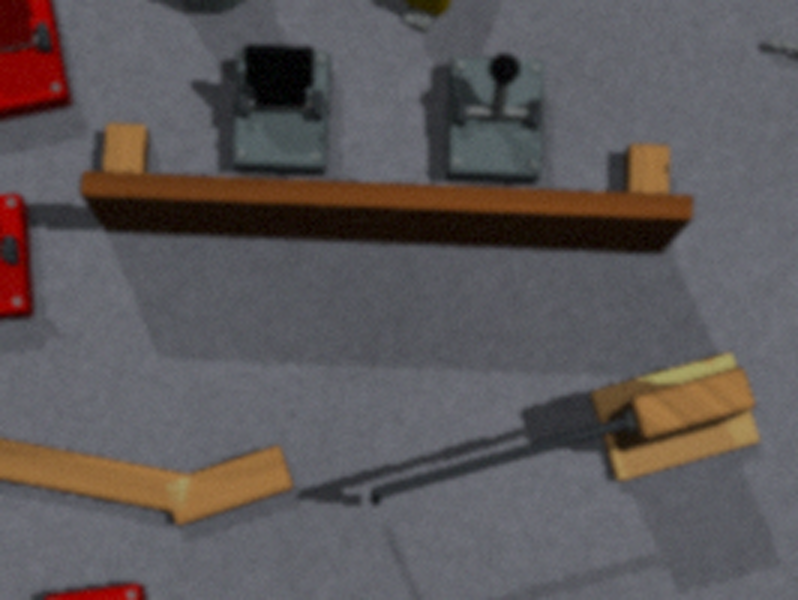

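View pics/scenec.png

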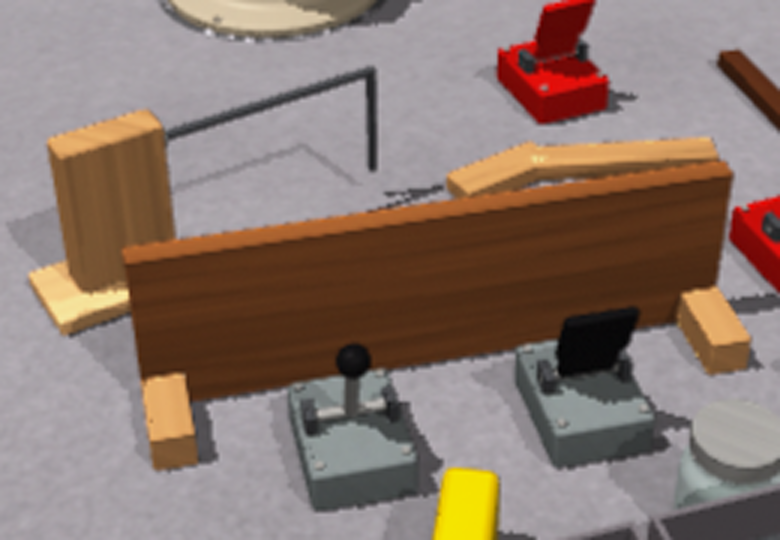

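The crops confirm the choice: the grey box with the black plate (top crop (280,75), scene crop (598,340)) is the paddle, and the ball toggle is the one at the other grey box. Top of upright is at crop (693,403), rod bend at (375,495). Now the positions.

```bash
cat > h.py <<'E'
import numpy as np
C={"scene":(496.2277,319.2185,249.1982,np.array([[0.292,0.5452,-0.7858,1361.3642],[0.9564,-0.1749,0.2341,-283.8611],[-0.0099,-0.8199,-0.5725,718.5827]])),
"top":(616.6952,310.003,231.2021,np.array([[-0.0289,-0.9887,0.1474,324.4128],[-0.9996,0.0277,-0.0101,10.6714],[0.0059,-0.1476,-0.989,1368.6733]]))}
def P(cam,u,v,z):
    f,cx,cy,E=C[cam]; d=E[:,:3]@[(u-cx)/f,(v-cy)/f,1]; o=E[:,3]
    return o+d*(z-o[2])/d[2]
def crop(cam,u,v,z):
    ox,oy={"scene":(190,190),"top":(190,125)}[cam]
    return P(cam,(u+.5)/3+ox-.5,(v+.5)/3+oy-.5,z)
E
python3 - <<'E'
from h import *
for n,cam,u,v,z in [("upr1","top",632,400,140),("upr2","top",748,370,140),("upr3","top",754,404,140),("upr4","top",640,438,140),
("upr1","scene",48,140,140),("upr2","scene",152,110,140),("upr3","scene",164,127,140),("upr4","scene",58,158,140),
("bend","top",375,496,120),("bend","scene",371,71,120),("end","scene",373,168,25),
("guardfar L","top",83,174,130),("guardfar R","top",692,198,130),("guard near L","top",92,199,130),("guard near R","top",688,218,130),
("guard near-switch L","scene",731,172,130),("guard sw R","scene",128,262,130),
("padtopL","top",245,46,108),("padtopR","top",312,48,108),("padtopR","scene",566,318,108),("padtopL","scene",636,310,108),
("hingeL","top",243,104,42),("hingeR","top",322,106,42),("boxL","top",235,167,34),("boxR","top",326,170,34),("ball","top",503,68,101),("ball","scene",353,361,101)]:
    print(n,cam,np.round(crop(cam,u,v,z)[:2],1))
E
```

```text
upr1 top [ 448.2 -181.2]
upr2 top [ 466.2 -259.9]
upr3 top [ 443.2 -262.6]
upr4 top [ 422.7 -185.2]
upr1 scene [ 447.9 -263. ]
upr2 scene [ 431.  -186.1]
upr3 scene [ 456.3 -181.7]
upr4 scene [ 473.  -258.9]
bend top [390.3  -8. ]
bend scene [394.7  -9.3]
end scene [390.9  -8.1]
guardfar L top [615.1 185.3]
guardfar R top [ 586.8 -230.9]
guard near L top [597.4 179.3]
guard near R top [ 572.9 -227.4]
guard near-switch L scene [618.3 184.8]
guard sw R scene [ 591.8 -229.6]
padtopL top [709.3  73.8]
padtopR top [706.6  26.7]
padtopR scene [704.3  27.5]
padtopL scene [710.5  72.7]
hingeL top [685.3  79.5]
hingeR top [682.2  21.3]
boxL top [639.8  86.7]
boxR top [635.7  19.7]
ball top [ 690.4 -107.9]
ball scene [ 694.9 -109.7]
```

```bash
cat >> h.py <<'E'
def inc(pos,psi,cur=None):
    """increments (cm, deg about tool z) from now to TCP pos, heading psi of tool x (deg), tool down"""
    from rig import ctrl
    from scipy.spatial.transform import Rotation as R
    s=ctrl.sense(); q=s["ee_rot"]; r=R.from_quat([q[1],q[2],q[3],q[0]])
    t=np.radians(psi); c,n=np.cos(t),np.sin(t)
    T=R.from_matrix([[c,n,0],[n,-c,0],[0,0,-1]])
    print("t",round(s["time_s"],2),"pos",np.round(s["eef_pos"],1),"psi",np.round(np.degrees(np.arctan2(*r.as_matrix()[[1,0],0])),1),"F",np.round(s["force"],1),"w",round(s["grip_width"],3),"g",round(s["grip_force"],1))
    print("shift cm",np.round(r.inv().apply(np.array(pos)-s["eef_pos"])/10,2),"turn",np.round((r.inv()*T).as_rotvec(degrees=True),1))
E
python3 -c "
from h import *
inc([446,-222,225],104)"
```

```text
t 0.1 pos [212.4 479.9 230.8] psi 156.1 F [ 0.1  0.3 -0.4] w 1.001 g 0.0
shift cm [-49.77 -54.72   0.63] turn [-0.1  0.  52.1]
```

>>> step_arm(
  increments=[
    [[-3,-3.3,0],[0,0,3],100],
    [[-7,-7.7,0],[0,0,7],100],
    [[-11,-12.1,0],[0,0,11.5],100],
    [[-15,-16.5,0],[0,0,16],100],
    [[-19,-20.9,0],[0,0,20],100],
    [[-23,-25.3,0],[0,0,24],100],
    [[-27,-29.7,0],[0,0,28],100],
    [[-30,-33,0],[0,0,32],100],
  ],
)

```text
time_s: 1.1
eef_pos: [353.5, 54.8, 231.3]
ee_rot: [0.0, 0.47, 0.883, 0.0]
force: [1.0, 0.6, 0.7]
grip_width: 0.998
grip_force: 0.0
```

```bash
python3 -c "
from h import *
inc([446,-222,200],104)"
```

```text
t 1.1 pos [353.5  54.8 231.3] psi 123.9 F [1.  0.6 0.7] w 0.998 g 0.0
shift cm [-28.13  -7.76   3.13] turn [ 0.   0.  19.9]
```

>>> step_arm(
  increments=[
    [[-5,-1.4,0],[0,0,4],100],
    [[-10,-2.8,0],[0,0,8],100],
    [[-15,-4.2,0],[0,0,12],100],
    [[-20,-5.6,0],[0,0,16],100],
    [[-25,-7,0],[0,0,20],100],
    [[-28.1,-7.8,1],[0,0,20],100],
    [[-28.1,-7.8,3],[0,0,20],100],
    [[-28.1,-7.8,3.1],[0,0,20],100],
  ],
)

```text
time_s: 2.1
eef_pos: [445.7, -219.2, 199.0]
ee_rot: [-0.002, 0.615, 0.789, 0.0]
force: [-0.2, 1.0, 1.4]
grip_width: 1.003
grip_force: 0.0
```

```bash
python3 - <<'E'
from h import *
from rig import ctrl
import cv2
inc([446,-222,96],104)
c=ctrl.capture("scene")["img"][:,:,::-1]; t=ctrl.capture("top")["img"][:,:,::-1]
cv2.imwrite("pics/pre.png",np.hstack([cv2.resize(c[120:340,130:350],(400,400)),cv2.resize(t[190:340,310:460],(400,400))]))
E
```

```text
t 2.1 pos [ 445.7 -219.2  199. ] psi 104.1 F [-0.2  1.   1.4] w 1.003 g 0.0
shift cm [-0.31 -0.02 10.3 ] turn [-0.1 -0.2  0.1]
```

View pics/pre.png

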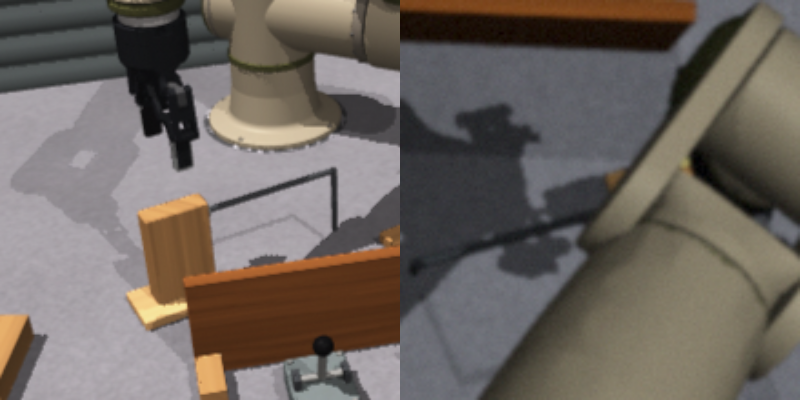

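The fingers hang above the upright at (175,215), straddling its thickness. I'll descend and grip.

>>> step_arm(
  increments=[
    [[-0.1,0,2],[0,0,0],100],
    [[-0.1,0,4.5],[0,0,0],100],
    [[-0.1,0,7],[0,0,0],100],
    [[-0.1,0,9],[0,0,0],100],
    [[-0.1,0,10.2],[0,0,0],100],
    [[-0.1,0,10.2],[0,0,0],60],
  ],
  squeeze=70,
)

```text
time_s: 2.95
eef_pos: [446.6, -220.4, 98.4]
ee_rot: [-0.0, 0.615, 0.789, 0.0]
force: [0.4, 0.3, -0.2]
grip_width: 0.819
grip_force: 0.0
```

>>> step_arm(
  increments=[
    [[0,0,0],[0,0,0],45],
    [[0,0,0],[0,0,0],30],
    [[0,0,0],[0,0,0],20],
    [[0,0,0],[0,0,0],0],
    [[0,0,0],[0,0,0],0],
    [[0,0,0],[0,0,0],0],
  ],
  squeeze=70,
)

```text
time_s: 3.7
eef_pos: [447.0, -220.8, 99.1]
ee_rot: [0.001, 0.615, 0.789, 0.0]
force: [0.9, 0.2, 5.5]
grip_width: 0.341
grip_force: 69.7
```

>>> step_arm(
  increments=[
    [[0,0,-1],[0,0,0],0],
    [[0,0,-3],[0,0,0],0],
    [[0,0,-6],[0,0,0],0],
    [[0,0,-9],[0,0,0],0],
    [[0,0,-12],[0,0,0],0],
    [[0,0,-13.6],[0,0,0],0],
    [[0,0,-14],[0,0,0],0],
  ],
)

```text
time_s: 4.58
eef_pos: [446.6, -220.6, 239.2]
ee_rot: [0.001, 0.615, 0.789, -0.0]
force: [-0.6, -0.5, -3.0]
grip_width: 0.341
grip_force: 69.7
```

```bash
python3 -c "
from h import *
inc([514,63,238],-3.8)"
```

```text
t 4.58 pos [ 446.6 -220.6  239.2] psi 104.1 F [-0.6 -0.5 -3. ] w 0.341 g 69.7
shift cm [25.85 13.46  0.1 ] turn [1.000e-01 0.000e+00 1.079e+02]
```

>>> step_arm(
  increments=[
    [[0.8,0.4,0],[0,0,3],0],
    [[2.4,1.2,0],[0,0,10],0],
    [[4,2.1,0],[0,0,17],0],
    [[5.6,2.9,0],[0,0,24],0],
    [[7.2,3.8,0],[0,0,31],0],
    [[8.8,4.6,0],[0,0,38],0],
    [[10.5,5.4,0],[0,0,45],0],
    [[12,6.2,0],[0,0,52],0],
  ],
)

```text
time_s: 5.58
eef_pos: [477.0, -88.2, 237.5]
ee_rot: [-0.001, 0.899, 0.438, -0.001]
force: [0.1, 0.3, -2.4]
grip_width: 0.348
grip_force: 69.5
```

```bash
python3 -c "
from h import *
inc([514,63,238],-3.8)"
```

```text
t 5.58 pos [477.  -88.2 237.5] psi 51.9 F [ 0.1  0.3 -2.4] w 0.348 g 69.5
shift cm [14.18 -6.42 -0.05] turn [-0.1  0.1 55.7]
```

>>> step_arm(
  increments=[
    [[2,-0.9,0],[0,0,8],0],
    [[4,-1.8,0],[0,0,16],0],
    [[6,-2.7,0],[0,0,24],0],
    [[8,-3.6,0],[0,0,32],0],
    [[10,-4.5,0],[0,0,40],0],
    [[12,-5.5,0],[0,0,48],0],
    [[13.8,-6.3,0],[0,0,54],0],
    [[14.2,-6.4,0],[0,0,55.7],0],
  ],
)

```text
time_s: 6.58
eef_pos: [513.8, 63.1, 237.5]
ee_rot: [-0.0, 1.0, -0.031, -0.001]
force: [-0.4, -0.7, -2.7]
grip_width: 0.341
grip_force: 69.6
```

>>> step_arm(
  increments=[
    [[0,0,0],[0,0,0],0],
    [[0,0,0],[0,0,0],0],
  ],
)

```text
time_s: 6.82
eef_pos: [513.9, 61.7, 238.1]
ee_rot: [0.0, 1.0, -0.031, -0.0]
force: [0.2, -0.3, -2.7]
grip_width: 0.337
grip_force: 69.6
```

```bash
python3 - <<'E'
from h import *
from rig import ctrl
import cv2
inc([514,63,238],-3.8)
c=ctrl.capture("scene")["img"][:,:,::-1]; t=ctrl.capture("top")["img"][:,:,::-1]
cv2.imwrite("pics/over.png",np.hstack([cv2.resize(c[180:380,280:480],(400,400),interpolation=2),cv2.resize(t[110:310,200:400],(400,400),interpolation=2)]))
E
```

```text
t 6.83 pos [513.9  61.7 238.1] psi -3.6 F [ 0.2 -0.3 -2.7] w 0.337 g 69.6
shift cm [-0.   -0.13  0.01] turn [0.  0.  0.2]
```

View pics/over.png

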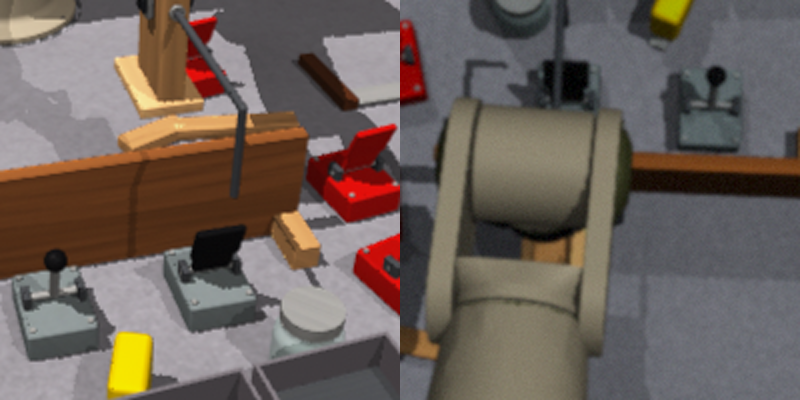

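```bash
python3 - <<'E'
from h import *
from rig import ctrl
import cv2
print(P("scene",397.2,277,164),P("scene",400.7,233.2,259))
t=cv2.cvtColor(ctrl.capture("top")["img"],cv2.COLOR_RGB2BGR)
cv2.imwrite("pics/over2.png",cv2.resize(t[50:170,220:340],(600,600),interpolation=2))
E
```

```text
[726.83524995  51.21681935 164.        ] [727.46338141  49.08832563 259.        ]
```

View pics/over2.png

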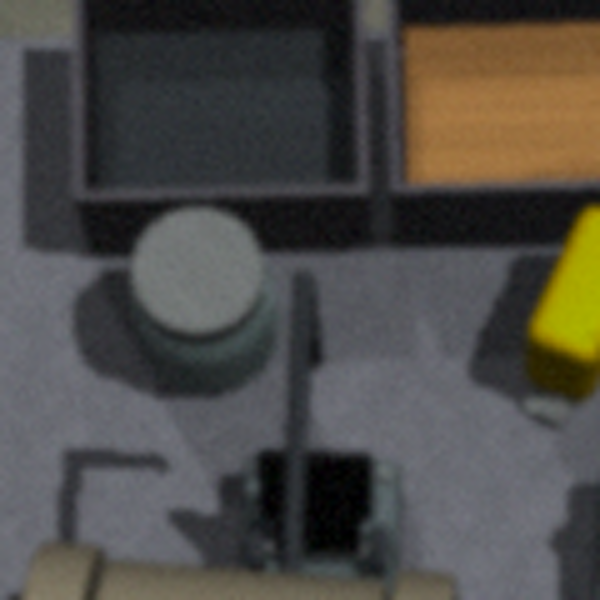

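```bash
python3 - <<'E'
from h import *
print(P("top",280.2,105,263), "jar",P("top",259.4,104,60))
E
```

```text
[729.20858858  48.18394637 263.        ] jar [807.06646596 101.01769325  60.        ]
```

Rod end at (727, 50), centred on the paddle (paddle top back edge at about x = 712). Next: 5 mm further out, then down.

>>> step_arm(
  increments=[
    [[0.5,0,0],[0,0,0],0],
    [[0.5,0,1],[0,0,0],0],
    [[0.5,0,3],[0,0,0],0],
    [[0.5,0,5],[0,0,0],0],
    [[0.5,0,7],[0,0,0],0],
    [[0.5,0,8.6],[0,0,0],0],
    [[0.5,0,9.5],[0,0,0],0],
    [[0.5,0,9.6],[0,0,0],0],
  ],
)

```text
time_s: 7.98
eef_pos: [518.9, 62.1, 141.8]
ee_rot: [-0.0, 1.0, -0.031, -0.001]
force: [0.4, -0.2, -2.6]
grip_width: 0.339
grip_force: 69.6
```

```bash
python3 - <<'E'
from h import *
from rig import ctrl
import cv2
inc([470,65,142],-3.8)
c=ctrl.capture("scene")["img"][:,:,::-1]
cv2.imwrite("pics/behind.png",cv2.resize(c[200:350,310:460],(600,600),interpolation=2))
E
```

```text
t 7.97 pos [518.9  62.1 141.8] psi -3.6 F [ 0.4 -0.2 -2.6] w 0.339 g 69.6
shift cm [-4.9   0.01 -0.02] turn [-0.   0.1  0.2]
```

View pics/behind.png

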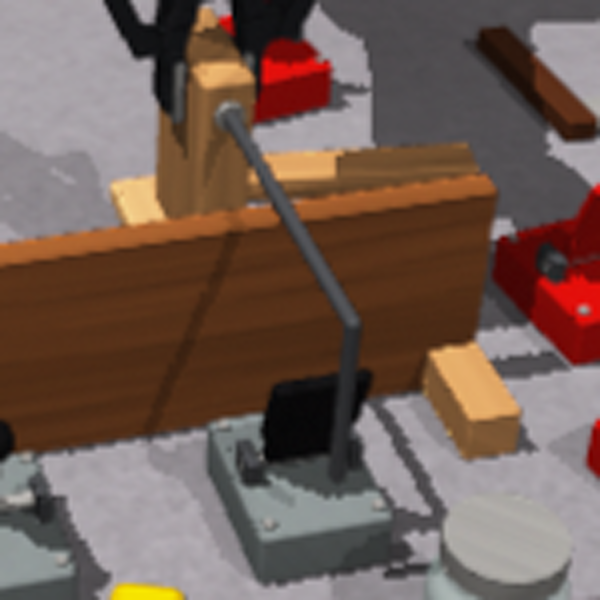

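The rod stands behind the black paddle (rod end at crop (340,470)). Now the pull.

>>> step_arm(
  increments=[
    [[-0.6,0,0],[0,0,0],0],
    [[-1.3,0,0],[0,0,0],0],
    [[-2,0,0],[0,0,0],0],
    [[-2.6,0,0],[0,0,0],0],
    [[-3.2,0,0],[0,0,0],0],
    [[-3.7,0,0],[0,0,0],0],
    [[-4.1,0,0],[0,0,0],0],
    [[-4.4,0,0],[0,0,0],0],
  ],
)

```text
time_s: 9.02
eef_pos: [475.2, 64.8, 142.4]
ee_rot: [-0.0, 1.0, -0.031, 0.0]
force: [2.6, 0.2, -2.4]
grip_width: 0.342
grip_force: 69.7
```

>>> step_arm(
  increments=[
    [[-0.2,0,0],[0,0,0],0],
    [[-0.3,0,0],[0,0,0],0],
    [[-0.4,0,0],[0,0,0],0],
    [[-0.4,0,0],[0,0,0],0],
  ],
)

```text
time_s: 9.52
eef_pos: [471.1, 65.1, 142.3]
ee_rot: [0.0, 1.0, -0.031, -0.0]
force: [2.2, 0.5, -2.5]
grip_width: 0.341
grip_force: 69.7
```

Still only the ~2 N of the sliding paddle; going on in small steps until the stop is felt.

>>> step_arm(
  increments=[
    [[-0.1,0,0],[0,0,0],0],
    [[-0.2,0,0],[0,0,0],0],
    [[-0.2,0,0],[0,0,0],0],
  ],
)

```text
time_s: 9.9
eef_pos: [469.0, 65.2, 142.3]
ee_rot: [-0.0, 1.0, -0.031, -0.0]
force: [2.3, -0.7, -1.4]
grip_width: 0.344
grip_force: 69.7
```

>>> step_arm(
  increments=[
    [[-0.1,0,0],[0,0,0],0],
    [[-0.2,0,0],[0,0,0],0],
    [[-0.2,0,0],[0,0,0],0],
  ],
)

```text
time_s: 10.28
eef_pos: [467.0, 65.3, 142.3]
ee_rot: [0.0, 1.0, -0.031, -0.0]
force: [0.9, -0.3, -1.8]
grip_width: 0.346
grip_force: 69.7
```

>>> step_arm(
  increments=[
    [[-0.1,0,0],[0,0,0],0],
    [[-0.2,0,0],[0,0,0],0],
    [[-0.2,0,0],[0,0,0],0],
  ],
)

```text
time_s: 10.65
eef_pos: [465.8, 65.3, 142.6]
ee_rot: [0.0, 1.0, -0.031, 0.001]
force: [5.2, -0.1, -1.9]
grip_width: 0.344
grip_force: 69.6
```

>>> step_arm(
  increments=[
    [[-0.1,0,0],[0,0,0],0],
    [[-0.2,0,0],[0,0,0],0],
    [[-0.2,0,0],[0,0,0],0],
  ],
)

```text
time_s: 11.02
eef_pos: [464.7, 65.3, 142.9]
ee_rot: [0.0, 1.0, -0.031, 0.002]
force: [9.1, 0.6, -2.2]
grip_width: 0.343
grip_force: 69.6
```

```bash
python3 - <<'E'
from h import *
from rig import ctrl
import cv2
inc([500,62,142],-3.8)
c=ctrl.capture("scene")["img"][:,:,::-1]
cv2.imwrite("pics/pulled.png",cv2.resize(c[200:350,310:460],(600,600),interpolation=2))
E
```

```text
t 11.03 pos [464.7  65.3 142.9] psi -3.6 F [ 9.1  0.6 -2.2] w 0.343 g 69.6
shift cm [3.54 0.11 0.11] turn [ 0.  -0.3  0.2]
```

View pics/pulled.png

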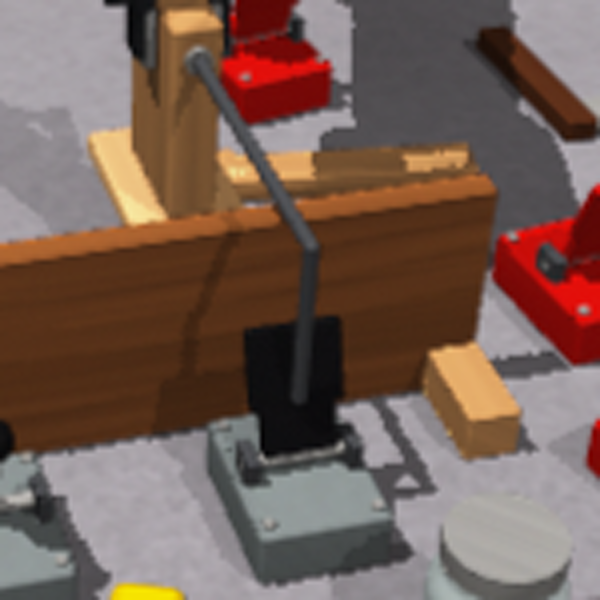

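The paddle now leans towards the robot with the rod on its back (crop (300,390)), and the force rose 5→9 N per 2 mm: hard stop reached. Backing the rod off, then lifting.

>>> step_arm(
  increments=[
    [[0.8,0,0],[0,0,0],0],
    [[1.8,0,0],[0,0,0],0],
    [[2.5,0,0],[0,0,0],0],
    [[2.8,0,-0.5],[0,0,0],0],
    [[3,0,-2.5],[0,0,0],0],
    [[3,0,-5.5],[0,0,0],0],
    [[3,0,-8],[0,0,0],0],
    [[3,0,-9.6],[0,0,0],0],
  ],
)

```text
time_s: 12.08
eef_pos: [493.2, 63.7, 239.8]
ee_rot: [0.0, 1.0, -0.031, 0.001]
force: [-0.5, -0.0, -2.8]
grip_width: 0.346
grip_force: 69.6
```

```bash
python3 -c "
from h import *
inc([443,-221,238],104)"
```

```text
t 12.07 pos [493.2  63.7 239.8] psi -3.6 F [-0.5 -0.  -2.8] w 0.346 g 69.6
shift cm [-3.24 28.73  0.18] turn [ 1.000e-01 -0.000e+00 -1.076e+02]
```

>>> step_arm(
  increments=[
    [[-0.1,0.8,0],[0,0,-3],0],
    [[-0.3,2.6,0],[0,0,-10],0],
    [[-0.5,4.5,0],[0,0,-17],0],
    [[-0.7,6.4,0],[0,0,-24],0],
    [[-0.9,8.3,0],[0,0,-31],0],
    [[-1.1,10.1,0],[0,0,-38],0],
    [[-1.3,12,0],[0,0,-45],0],
    [[-1.5,13.9,0],[0,0,-52],0],
  ],
)

```text
time_s: 13.08
eef_pos: [469.2, -74.6, 238.6]
ee_rot: [-0.0, 0.911, 0.412, -0.0]
force: [0.1, 0.7, -3.2]
grip_width: 0.342
grip_force: 69.6
```

```bash
python3 -c "
from h import *
inc([443,-221,238],104)"
```

```text
t 13.07 pos [469.2 -74.6 238.6] psi 48.7 F [ 0.1  0.7 -3.2] w 0.342 g 69.6
shift cm [-12.72   7.7    0.06] turn [ -0.    0.  -55.3]
```

>>> step_arm(
  increments=[
    [[-1.8,1.1,0],[0,0,-8],0],
    [[-3.6,2.2,0],[0,0,-16],0],
    [[-5.4,3.3,0],[0,0,-24],0],
    [[-7.2,4.4,0],[0,0,-32],0],
    [[-9,5.5,0],[0,0,-40],0],
    [[-10.8,6.6,0],[0,0,-48],0],
    [[-12.4,7.5,0],[0,0,-54],0],
    [[-12.7,7.7,0],[0,0,-55.3],0],
  ],
)

```text
time_s: 14.08
eef_pos: [442.5, -220.8, 238.4]
ee_rot: [-0.0, 0.618, 0.786, -0.0]
force: [0.6, 1.0, -2.9]
grip_width: 0.341
grip_force: 69.7
```

>>> step_arm(
  increments=[
    [[0,0,1],[0,0,0],0],
    [[0,0,3],[0,0,0],0],
    [[0,0,6],[0,0,0],0],
    [[0,0,9],[0,0,0],0],
    [[0,0,11],[0,0,0],0],
    [[0,0,12.2],[0,0,0],0],
    [[0,0,12.6],[0,0,0],0],
    [[0,0,12.6],[0,0,0],0],
  ],
)

```text
time_s: 15.08
eef_pos: [443.0, -220.2, 112.6]
ee_rot: [0.0, 0.618, 0.786, -0.0]
force: [0.2, 0.1, -1.5]
grip_width: 0.342
grip_force: 69.6
```

```bash
python3 - <<'E'
from h import *
from rig import ctrl
import cv2
inc([443,-221,99],104)
c=ctrl.capture("scene")["img"][:,:,::-1]
cv2.imwrite("pics/place.png",cv2.resize(c[180:330,180:420],(800,500),interpolation=2))
E
```

```text
t 15.07 pos [ 443.  -220.2  112.6] psi 103.7 F [ 0.2  0.1 -1.5] w 0.342 g 69.6
shift cm [-0.08 -0.02  1.36] turn [ 0.   0.  -0.3]
```

View pics/place.png

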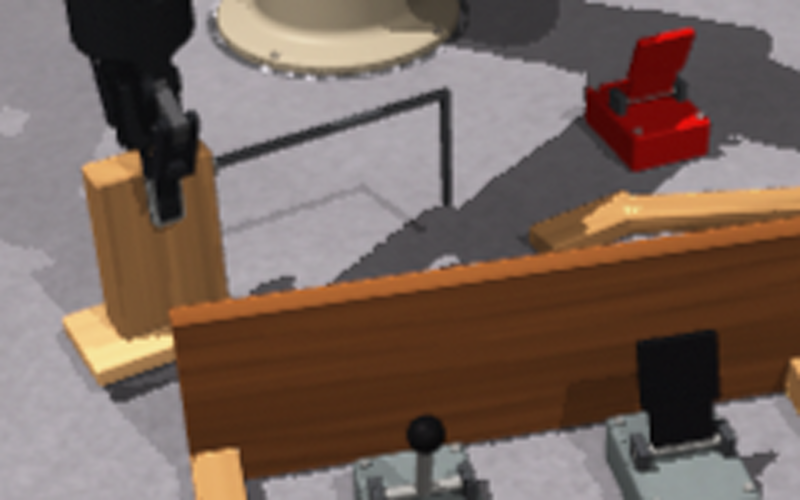

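The block hangs level just above the bench, the paddle stays on and the toggle is unmoved. Lowering gently until the bench is felt.

>>> step_arm(
  increments=[
    [[0,0,0.4],[0,0,0],0],
    [[0,0,0.7],[0,0,0],0],
    [[0,0,1.0],[0,0,0],0],
    [[0,0,1.1],[0,0,0],0],
    [[0,0,1.1],[0,0,0],0],
  ],
)

```text
time_s: 15.75
eef_pos: [442.8, -220.2, 101.3]
ee_rot: [-0.0, 0.618, 0.786, -0.0]
force: [0.7, -0.0, -3.0]
grip_width: 0.344
grip_force: 69.6
```

>>> step_arm(
  increments=[
    [[0,0,0.1],[0,0,0],0],
    [[0,0,0.15],[0,0,0],0],
    [[0,0,0.2],[0,0,0],0],
    [[0,0,0.2],[0,0,0],0],
  ],
)

```text
time_s: 16.25
eef_pos: [442.8, -220.2, 99.3]
ee_rot: [0.0, 0.618, 0.786, -0.0]
force: [0.6, -0.2, -2.1]
grip_width: 0.345
grip_force: 69.6
```

>>> step_arm(
  increments=[
    [[0,0,0.1],[0,0,0],0],
    [[0,0,0.1],[0,0,0],0],
  ],
)

```text
time_s: 16.5
eef_pos: [443.0, -220.2, 99.0]
ee_rot: [0.0, 0.618, 0.787, -0.0]
force: [-1.8, 3.6, 5.2]
grip_width: 0.339
grip_force: 70.7
```

>>> step_arm(
  increments=[
    [[0,0,0.1],[0,0,0],0],
    [[0,0,0.1],[0,0,0],0],
  ],
)

```text
time_s: 16.75
eef_pos: [443.1, -220.2, 99.0]
ee_rot: [0.001, 0.617, 0.787, -0.0]
force: [-3.0, 5.1, 15.7]
grip_width: 0.346
grip_force: 72.0
```

Firm contact. Relieve a little, then open and rise.

>>> step_arm(
  increments=[
    [[0,0,-0.1],[0,0,0],0],
    [[0,0,-0.1],[0,0,0],36],
    [[0,0,-0.1],[0,0,0],42],
    [[0,0,-0.1],[0,0,0],55],
    [[0,0,-0.1],[0,0,0],75],
    [[0,0,-0.1],[0,0,0],100],
    [[0,0,-0.1],[0,0,0],100],
    [[0,0,-0.1],[0,0,0],100],
  ],
)

```text
time_s: 17.75
eef_pos: [442.8, -220.2, 98.3]
ee_rot: [-0.0, 0.618, 0.786, 0.0]
force: [-0.2, -0.0, 0.6]
grip_width: 1.003
grip_force: 0.0
```

>>> step_arm(
  increments=[
    [[0,0,-0.5],[0,0,0],100],
    [[0,0,-1.5],[0,0,0],100],
    [[0,0,-3.5],[0,0,0],100],
    [[0,0,-6],[0,0,0],100],
    [[0,0,-9],[0,0,0],100],
    [[0,0,-12],[0,0,0],100],
    [[0,0,-14],[0,0,0],100],
    [[0,0,-14],[0,0,0],100],
  ],
)

```text
time_s: 18.75
eef_pos: [443.2, -220.5, 239.9]
ee_rot: [0.002, 0.618, 0.787, -0.0]
force: [0.2, -0.1, -0.4]
grip_width: 0.996
grip_force: 0.0
```

```bash
python3 - <<'E'
from h import *
from rig import ctrl
import cv2
inc([443,-221,240],104)
c=ctrl.capture("scene")["img"][:,:,::-1]
cv2.imwrite("pics/end.png",cv2.resize(c[130:370,170:490],(800,600),interpolation=2))
E
```

```text
t 18.75 pos [ 443.2 -220.5  239.9] psi 103.7 F [ 0.2 -0.1 -0.4] w 0.996 g 0.0
shift cm [-0.05 -0.03 -0.01] turn [ 0.1  0.2 -0.3]
```

View pics/end.png

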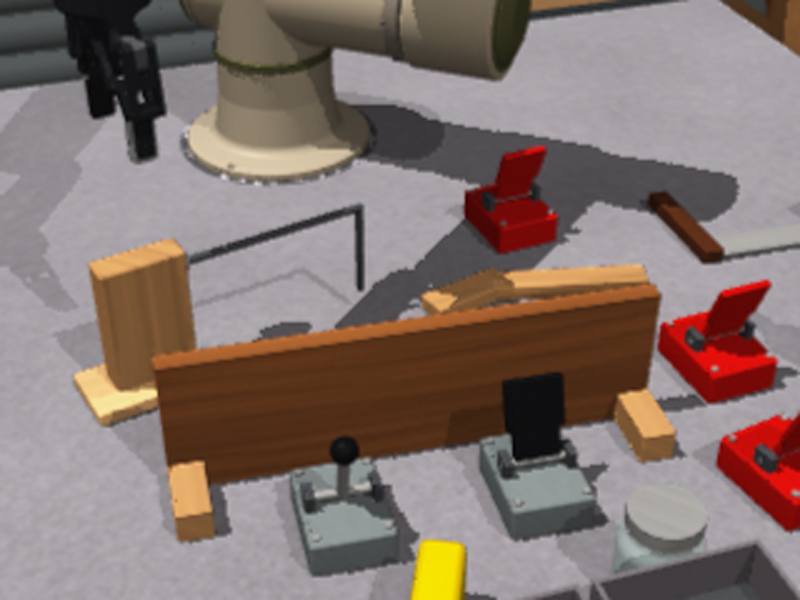

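The block stands upright on its base at (140,320), the paddle is on at (533,415), the toggle is untouched at (344,470), and the gripper is clear.

```bash
python3 -c "
from rig import ctrl
print(ctrl.finish_job())"
```

```text
the job is handed in; nothing more can be done
None
```

The rod pulled the paddle to its on stop, the toggle was left as it was, the push block stands upright and released on the robot's side of the guard, and I handed the job in at about 19 s; no verdict was returned.

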